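Load the tube carrier under the reader's spring hood

ROBOT

A 6-joint arm with a two-finger parallel gripper is mounted at the origin on a cart in front of the work surface, level with it; the furniture and walls round the work are solid. World frame = base frame: x ahead of the robot, y to its left, z up, the work surface at z = 0. Lengths are in m, angles in rad, forces in N, time in s.
With the tool pointing down it reaches from about 0.4 to 0.825 m from the base axis. Payload 7 kg.
Tool frame: the origin (TCP) lies at the centre of the arm's flange, where the gripper is bolted on; the fingertips stand 178 mm ahead of it and the grasp point (between the pads) lies 159 mm ahead of it; z points along the fingers, y is the direction in which the jaws open and shut (so a half turn about z gives the same grasp; the last joint's range is limited). The gripper opens to 88 mm and grips with 3 to 60 N. Pads are 19 mm wide; open, the fingers measure 130 mm over their backs; the gripper's body (78 mm by 193 mm) begins 47 mm behind the grasp point.
Start: joints at [-0.917, 0.359, 0.012, 0, -1.224, -0.288], TCP at [0.241, -0.63, 0.405] pointing down, gripper open.
Joint ranges: [-3.07, 3.07], [-1.43, 2.12], [-1.02, 1.25], [-3.03, 1.67], [-3.05, -0], [-3.03, 3.03]. Speed limits (rad/s): [2.39, 2.39, 3.01, 3.14, 3.14, 3.14].

INTERFACE

Orientations are given as [roll, pitch, yaw] about the fixed x, y, z axes, in that order (R = Rz(yaw) Ry(pitch) Rx(roll)).
In Python, from station import * gives the robot as it stands.
- The arm moves only by the tool send_rows, never from a script. Its argument "motion" is a list of rows, each an object with "offset": the shift along the tool's x, y, z in cm, a list of three; "turn": the turn about the tool's z in degrees. In form: [{"offset": [x, y, z], "turn": turn}, ...]. A call has 1 to 8 rows; each row is the pose to reach, as a shift and turn from the pose commanded when the call began, along the tool's axes at that moment; what a row does not reach only later rows make up. A row lasts 1/10 s, in which the tool goes at most 50 mm and 8.59 degrees, less where a joint would pass 70% of its speed; a pose out of reach is approached as far as the arm can. A call with a gripper value outside its range is refused whole. "hand" is the opening, from -1 (shut) to 1 (fully open), set as the call begins (left out, the last holds). The fingers move at their own pace and stop on an object; "squeeze" is the grip in N (left out, the last holds). Time passes only in rows, so rows that repeat a pose let the fingers close. It gives the time, the measured TCP pose, the force and the opening at its end, in the units of the state.
- get_state(): the state, without advancing time (a new reading comes with each control period).
- grab_frame(name): name is "scene" or "top" or "wrist"; returns a dict with "frame" (400x640x3 uint8, blue, green, red), "range_z" (400x640 float32, m along the optical axis (not along the pixel's ray), 0 where there is no reading), "vertical_fov" (degrees; the focal length in pixels is half the picture's height over the tangent of half this angle, whatever the lens; pixels are square), "cx", "cy" (the principal point, pixels), "cam_to_world" (4x4, takes a point from camera to world coordinates). Camera axes: x right, y up, looking along -z (the intrinsics and any distortion apply to the point x, -y, -z); pixel columns grow to the right and rows downward; lengths in m; the calibration is good to about 2 mm. A picture is of the moment at which its call begins.
- job_done(): hands the job in, once; it reports no verdict.
The state is a dict: "t": time; "q": joint angles; "qd": joint speeds; "joint_efforts": joint torques, N m; "eef_pos": TCP position; "ee_rot": TCP orientation; "force": force on the tool from outside, world axes, zero at the start; "moment": the same for the moment, N m; "width": finger opening in m.
Only numpy, scipy, OpenCV 4.12 (cv2) and the standard library are available. Lean on these libraries where they do the work, as an engineer would, in place of code of your own. Each camera call takes 0.05 s, during which the arm holds its last target. There are 200 camera calls.

TASK

Load the tube reader: press its long orange plate with the black rubber top down with one fingertip so that the spring-closed hood swings open, and while holding it open push the blue tube carrier by its yellow tab with the other fingertip all the way into the bay. Then let the hood close behind it and move clear. Only push the carrier along its lane, do not lift it, and leave the bottles, jar and beaker around the reader where they stand.

Things in the scene. Friction and masses are not known exactly. Their poses are not given: they have to be found in the camera images.
- dock: Tube reader, fixed. White base 360x150x8 mm (x -165..195, y -63..87), open lane 56 mm wide on it (middle y=-10, floor z=8) between 8 mm high steel guides; then a bay under an amber hood, its orange front flap at x=45..49, back stop x=144; then a white housing 76 mm high. Origin on the bench; x along the lane = push direction, y left, z up. 'Reader frame' below means this one, in mm.
- hood (a joint): Hood opening, rad: 0 closed, 1.15 stop. Hinge: a line along the lane at y=30, z=38 (reader frame). Plate (left of it) pressed down = cover and flap (right of it) swing up. A spring closes it: 4 to 10 N down on the plate holds it. The carrier passes under the flap from 0.85 rad up. Open, the cover reaches up to 115 mm above the bench, only at x over 45.
- plate_top (a point): On the top of the orange press plate, on its middle line, 20 mm from its robot-side end; moves with the hood. Plate 30 mm wide, 5 mm thick, beside the lane and parallel to it; press it anywhere on x=-165..20 (reader frame). Middle of its top: closed hood y=59, z=62, sloping up to the left; hood at 1.0 rad y=66, z=27, sloping down to the left.
- carrier: Loose blue carrier, 0.2 to 0.4 kg, in the lane before the flap, with three capped tubes lying in it. Body 88x52x26 mm; origin mid-underside, x = push direction, z up. A tail 30 mm wide, 6 mm high runs back to the yellow push tab. Home = origin at x 94 to 100 mm in the reader frame (100 at the back stop): body behind the closed flap, tail and tab still outside.
- tab_rear (a point): Centre of the rear (robot-side) face of the carrier's yellow upright push tab: 36 mm wide, 44 mm high, 8 mm thick. 102 mm behind and 6 mm left of the carrier's origin, 22 mm above its underside (30 mm above the bench). x of the point = push direction.
- amber_bottle: Bystander: loose amber bottle with black cap, 48 mm across, 95 mm high, to the right of the reader; origin under its middle.
- red_lid_jar: Bystander: loose clear jar with red lid, 63 mm across, 72 mm high, to the right of the reader; origin under its middle.
- small_beaker: Bystander: loose clear beaker, 58 mm across, 78 mm high, to the left of the reader; origin under its middle.
- blue_cap_bottle: Bystander: loose amber bottle with blue cap, 54 mm across, 105 mm high, to the left of the reader; origin under its middle.
Mind the look-alikes: they are no part of the job. What is shaped like the carrier but purple is not meant.

How it is judged:
On the way, in this order (a step that is already met when the one before it is completed fails the run):
1. the hood is swung open (past 0.78 rad) with the carrier still in front of it (value of joint hood above 0.78 rad and x of carrier in the frame of dock below 0.02 m), for 0.1 s.
2. the carrier is home in the bay with the hood still held open by a finger (value of joint hood above 0.5 rad and contact force between the fingers and hood above 0.3 N and x of carrier in the frame of dock above 0.0935 m), for 0.1 s.
At the end, for the whole second after the job is handed in: The hood is closed (under 0.06 rad), the carrier lies flat and at rest on the lane floor in the bay, its body wholly behind the flap (origin more than 92.5 mm along the lane in the reader's frame) (value of joint hood below 0.06 rad and x of carrier in the frame of dock above 0.0925 m and z of carrier in the frame of dock below 0.012 m and angle between carrier's own z axis and vertical below 0.08 rad and linear speed of carrier below 0.01 m/s); the robot touches nothing.
It fails at once if the carrier is lifted off the lane (more than 10 mm) or tipped (z of carrier in the frame of dock above 0.018 m or angle between carrier's own z axis and vertical above 0.2 rad).
It fails at once if a bottle, jar or beaker beside the reader is moved more than 20 mm (distance of any of amber_bottle, red_lid_jar, small_beaker, blue_cap_bottle from where it was at the start of the episode above 0.02 m).
It also fails if it takes over 38 s, if anything falls off the work surface, if the arm or the gripper's body presses on something with over 40 N, if the wrist force passes 120 N, or if a joint passes its speed limit or range.

## Working session

There is one attempt and no reset: what is moved stays moved. The work goes in short steps, Python scripts to look and compute and a tool call to move; the robot and the scene stay as the last step left them, time stands still between calls to the robot, and variables do not carry over. Pictures are saved under pics/ and viewed, about 8 in all and at most 12, crops included, and the job is handed in when it is done.

Besides the shell and the picture viewer there is one more tool, called after "Call:" as name(argument=value, ...), one argument or row to a line, values as JSON. send_rows: Moves the arm, as the interface text tells. Its arguments: {"type":"object","properties":{"motion":{"type":"array"},"hand":{"type":"number"},"squeeze":{"type":"number"}},"required":["motion"]}

```bash
ls; mkdir -p pics; cat > h.py <<'E'
from station import *
import numpy as np, cv2
def save(d,n): cv2.imwrite('pics/'+n,d['frame'])
def f(d): return 200/np.tan(np.radians(d['vertical_fov'])/2)
E
python3 - <<'E'
from h import *
import pickle
print(get_state())
D={}
for n in('scene','top'):
    d=grab_frame(n); D[n]=d; save(d,n+'.png'); print(n,{k:v for k,v in d.items() if k not in('frame','range_z')},d['range_z'].min(),d['range_z'].max())
pickle.dump(D,open('d.pkl','wb'))
E
```

```text
pics
{'t': 0.0, 'q': array([-9.16908676e-01,  3.59379206e-01,  1.10752797e-02, -3.29098563e-04,
       -1.22407034e+00, -2.88109852e-01]), 'qd': array([ 0.00094572,  0.00244268,  0.00046755,  0.00045677, -0.00129174,
       -0.00050692]), 'joint_efforts': array([-3.81296617e-03, -5.82713270e+01,  2.93045175e+01,  6.99667767e+00,
        6.91859706e-03, -1.54348954e-04]), 'eef_pos': array([ 0.24136999, -0.63017291,  0.40373835]), 'ee_rot': array([ 3.13999184e+00, -1.51774542e-04, -2.77592681e+00]), 'force': array([ 0.34166513, -0.10003122,  0.43115125]), 'moment': array([ 0.03682232, -0.04402994,  0.01760985]), 'width': 0.08745518089435231}
scene {'vertical_fov': 53.30068715674133, 'cx': 324.147276780287, 'cy': 204.74754266083448, 'cam_to_world': array([[-0.65011975,  0.39807313, -0.64721101,  0.02710843],
       [-0.75979538, -0.34891444,  0.54860705,  0.45954292],
       [-0.00743554,  0.84840822,  0.52929029,  0.52900246],
       [ 0.        ,  0.        ,  0.        ,  1.        ]])} 0.0 3.5849676
top {'vertical_fov': 43.415854481746486, 'cx': 320.1623936262585, 'cy': 194.4879309323604, 'cam_to_world': array([[-0.01628847,  0.9850892 , -0.17127156,  0.40257416],
       [-0.99975001, -0.01866988, -0.01230266, -0.02574559],
       [-0.01531683,  0.17102835,  0.98514704,  1.21499739],
       [ 0.        ,  0.        ,  0.        ,  1.        ]])} 0.0 2.2499332
```

View pics/scene.png

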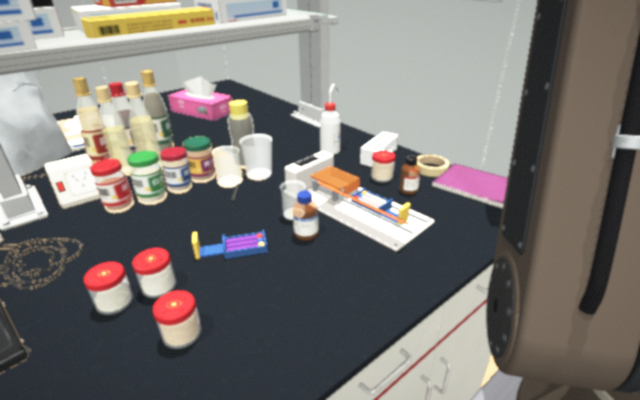

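View pics/top.png

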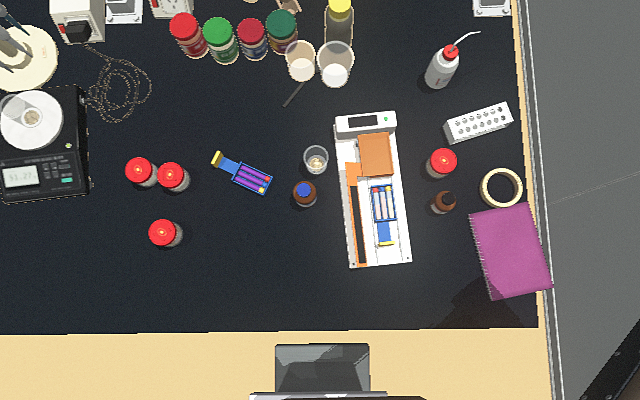

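Top view: the reader is at about (373,190), with the plate as a black and orange strip at (358,220). There are two carrier-like objects. One is at (384,210) in the reader lane, a blue body with its yellow tab at (386,240). The other is at (245,175), purple and loose on the bench. The one in the lane fits the description. I'll confirm it in an enlarged crop and measure.

```bash
cat >> h.py <<'E'
def pts(d):
    "world point of each pixel from depth"
    v,u=np.mgrid[:400,:640]; z=d['range_z']; F=f(d)
    c=np.stack([(u-d['cx'])*z/F,-(v-d['cy'])*z/F,-z,np.ones_like(z)],-1)
    return (c@d['cam_to_world'].T)[...,:3]
def ray(d,u,v,h):
    "pixel onto plane z=h"
    F=f(d);M=d['cam_to_world'];r=M[:3,:3]@np.array([(u-d['cx'])/F,-(v-d['cy'])/F,-1]);o=M[:3,3]
    return o+r*(h-o[2])/r[2]
E
python3 - <<'E'
from h import *
import pickle
D=pickle.load(open('d.pkl','rb')); d=D['top']; P=pts(d)
cv2.imwrite('pics/crop.png',cv2.resize(d['frame'][100:280,280:480],None,fx=3.3,fy=3.3,interpolation=cv2.INTER_CUBIC))
hsv=cv2.cvtColor(d['frame'],cv2.COLOR_BGR2HSV)
print('table z',np.median(P[280:310,200:400,2]))
w=((hsv[...,1]<50)&(hsv[...,2]>150)).astype(np.uint8); 
m=np.zeros_like(w); m[105:275,325:420]=w[105:275,325:420]
# base+all reader pieces: low-height white
base=(m>0)&(P[...,2]<0.02)&(P[...,2]>0.0)
b=P[base]; print('base',len(b),np.median(b[:,2])); 
r=cv2.minAreaRect((b[:,:2]*1000).astype(np.float32)); print(r,cv2.boxPoints(r))
def blob(lo,hi,x0,x1,y0,y1,name):
    k=cv2.inRange(hsv,lo,hi); q=np.zeros_like(k); q[y0:y1,x0:x1]=k[y0:y1,x0:x1]
    n,l,s,c=cv2.connectedComponentsWithStats(q)
    for i in np.argsort(-s[1:,4])[:3]+1:
        if s[i,4]>8: p=P[l==i]; print(name,s[i],c[i].round(1),(1000*np.median(p,0)).round(),(1000*p.min(0)).round(),(1000*p.max(0)).round())
blob((22,120,120),(35,255,255),330,420,180,275,'yellow')
blob((5,120,100),(18,255,255),330,420,120,275,'orange')
blob((100,120,80),(125,255,255),360,410,170,260,'blue')
blob((0,0,0),(180,255,60),345,372,180,270,'black')
E
```

```text
table z -0.00029873083912013154
base 4169 0.007796983461324514
((617.3895874023438, -121.71286010742188), (358.9795837402344, 179.83761596679688), 5.480058670043945) [[ 430.133     -49.346176]
 [ 447.3073   -228.36185 ]
 [ 804.6462   -194.07954 ]
 [ 787.47186   -15.063873]]
yellow [385 186   6   5  13] [387.4 188.1] [ 623. -172.   26.] [ 617. -179.   19.] [ 627. -168.   28.]
orange [ 345  132   49  135 1901] [369.  166.6] [ 679. -130.   50.] [ 403. -185.    3.] [ 756.  -26. 1215.]
blue [377 222  14  20 218] [383.4 231.4] [ 519. -160.   14.] [ 403. -176.    7.] [ 542.  -26. 1215.]
blue [371 191  26  31  91] [379.5 211.9] [ 555. -142.   26.] [ 542. -189.    8.] [ 617. -134.   40.]
blue [391 189   5  28  36] [393.2 202.9] [ 585. -186.   22.] [ 553. -189.   14.] [ 619. -182.   31.]
black [345 236  18  34  80] [348.8 258.1] [453. -72.  -1.] [ 431. -108.   -5.] [511. -67.   6.]
```

View pics/crop.png

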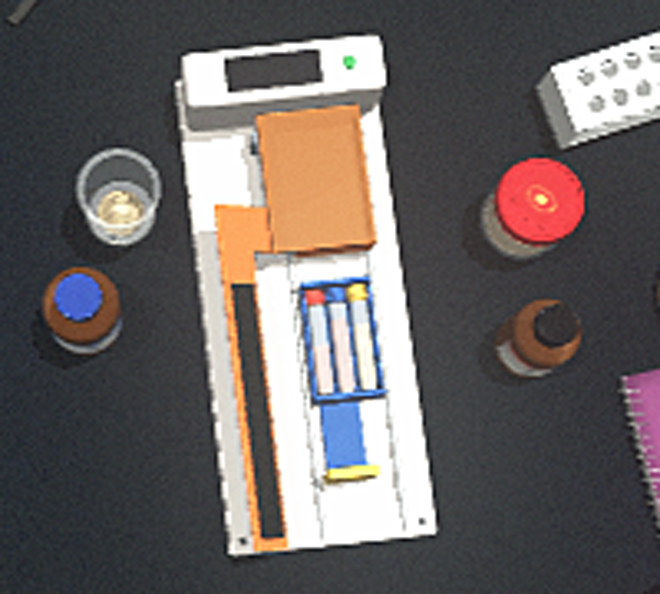

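The crop confirms the choice: blue carrier with white tubes in the lane, yellow tab at crop (353,472), flap above it, plate with black rubber at crop (258,410). Next I'll fit the reader frame and tab by casting rays onto known heights.

```bash
python3 - <<'E'
from h import *
import pickle
D=pickle.load(open('d.pkl','rb')); d=D['top']; P=pts(d)
hsv=cv2.cvtColor(d['frame'],cv2.COLOR_BGR2HSV); g=d['frame'].max(2)
def line(p):
    v=cv2.fitLine(np.array(p,np.float32)*1000,cv2.DIST_HUBER,0,.01,.01).ravel(); 
    return v*(1 if v[0]>0 else -1) if 0 else v
L=[];R=[];B=[]
for r in range(180,255):
    c=np.where(g[r,335:420]>100)[0]+335
    L.append(ray(d,c.min()-.5,r,.008)[:2]); R.append(ray(d,c.max()+.5,r,.008)[:2])
for c in range(356,408):
    rr=np.where(g[230:285,c]>110)[0]+230
    B.append(ray(d,c,rr.max()+.5,.008)[:2])
for n,q in(('L',L),('R',R),('B',B)):
    v=line(q); print(n,v.round(3),'dir deg',np.degrees(np.arctan2(v[1],v[0])).round(2)); 
    nrm=np.array([-v[1],v[0]]); print('  resid',np.std((np.array(q)*1000-v[2:])@nrm).round(2))
    globals()['v'+n]=v
def inter(a,b):
    t=np.linalg.solve(np.c_[a[:2],-b[:2]],b[2:]-a[2:]); return a[2:]+t[0]*a[:2]
fl,fr=inter(vL,vB),inter(vR,vB); print('front left/right',fl,fr,np.linalg.norm(fl-fr),'want 150')
u=vL[:2]*np.sign(vL[0])+vR[:2]*np.sign(vR[0]); yaw=np.arctan2(u[1],u[0]); ex=np.array([np.cos(yaw),np.sin(yaw)]); ey=np.array([-ex[1],ex[0]])
O=(fl+fr)/2+165*ex-12*ey
print('yaw',np.degrees(yaw),'O',O)
np.save('dock.npy',[O[0],O[1],yaw])
to=lambda p:np.array([(p[:2]-O)@ex,(p[:2]-O)@ey])
y=cv2.inRange(hsv,(18,110,100),(38,255,255)); ys,xs=np.where(y[225:260,365:410]); xs+=365;ys+=225
print('yellow px',xs.min(),xs.max(),ys.min(),ys.max(),len(xs))
for h in(.052,): 
    A=np.array([to(ray(d,a,b,h)*np.array([1000,1000,1])) for a,b in zip(xs,ys)]); print('tab reader',A.min(0),A.max(0),A.mean(0)); 
print('tab depth pts', np.median(P[ys,xs],0)*1000)
o=cv2.inRange(hsv,(5,120,100),(17,255,255))
for name,x0,x1,y0,y1,h in(('blue',290,318,175,200,.105),('amber cap',440,460,190,205,.095),('red lid',425,460,145,175,.072)):
    k=P[y0:y1,x0:x1].reshape(-1,3); k=k[(k[:,2]>h-.012)&(k[:,2]<h+.01)]*1000; print(name,len(k),to(np.median(k,0)) if len(k) else '')
# plate profile: rubber/orange points along lines x=-100..-20
q=P[170:268,340:375].reshape(-1,3)*1000; rq=np.c_[[to(p) for p in q]]
for ya in range(35,80,4):
    k=(rq[:,0]>-155)&(rq[:,0]<0)&(abs(rq[:,1]-ya)<2); print(ya,k.sum(),np.median(q[k,2]).round(1) if k.any() else '')
E
```

```text
L [ 9.96000e-01  8.80000e-02  5.55639e+02 -6.52410e+01] dir deg 5.04
  resid 0.73
R [ 9.96000e-01  9.00000e-02  5.54094e+02 -2.17409e+02] dir deg 5.17
  resid 0.69
B [ 8.60000e-02 -9.96000e-01  4.40277e+02 -1.53201e+02] dir deg -85.09
  resid 0.69
front left/right [433.63892 -75.99117] [ 446.63278 -227.12843] 151.69481 want 150
yaw 5.1019545 O [ 605.54926 -148.83908]
yellow px 378 393 241 246 30
tab reader [-122.98675102  -18.52600969] [-113.52481864   16.69707146] [-1.18110876e+02 -1.92109926e-02]
tab depth pts [ 487.6309765  -162.41245974   49.53000741]
blue 168 [ 17.04455586 172.74567427]
amber cap 138 [ -35.02689693 -149.02427104]
red lid 567 [  57.10918577 -156.237254  ]
35 107 7.4
39 111 7.7
43 50 7.8
47 60 54.6
51 110 58.2
55 107 61.0
59 116 63.5
63 110 66.5
67 121 68.6
71 209 62.8
75 106 7.8
79 102 7.4
```

Reader fit: front width 151.7 mm against 150, yaw 5.1°. The tab rear is at x≈-122, so the carrier origin is at about -20. The plate slope and heights match. The blue bottle (y=173) and amber bottle (y=-149) clear the gripper body if it is centred at y≈30. I'll move above the start point, with the opening at 48 mm.

Call:
send_rows(
  motion=[
    {"offset": [-38.6,38.7,0],"turn": 15.85},
    {"offset": [-38.6,38.7,0],"turn": 15.85},
    {"offset": [-38.6,38.7,0],"turn": 15.85},
    {"offset": [-38.6,38.7,0],"turn": 15.85},
    {"offset": [-38.6,38.7,0],"turn": 15.85},
    {"offset": [-38.6,38.7,0],"turn": 15.85},
    {"offset": [-38.6,38.7,0],"turn": 15.85},
    {"offset": [-38.6,38.7,0],"turn": 15.85},
  ],
  hand=0.09,
)

```text
t: 0.9
eef_pos: [0.404, -0.2631, 0.4046]
ee_rot: [3.142, 0.0, -3.053]
force: [2.1, 0.5, -0.2]
width: 0.0476
```

```bash
cat >> h.py <<'E'
def where():
    "TCP in reader frame (mm, tip z), yaw error deg, and world"
    s=get_state(); x,y,a=np.load('dock.npy'); p=s['eef_pos']*1000; e=np.array([np.cos(a),np.sin(a)]); q=p[:2]-[x,y]
    w=s['ee_rot'][2]; er=(np.degrees(w-a)+90)%180-90
    tx=np.array([np.cos(w),np.sin(w)]);
    print('t',s['t'],'reader',(q@e).round(1),(q@[-e[1],e[0]]).round(1),'tip z',(p[2]-178).round(1),'yawerr',er.round(2),'world',p.round(1),'rot',s['ee_rot'].round(4),'F',s['force'].round(1),'w',s['width'].round(4))
    return s
E
python3 -c "from h import *;where()"
```

```text
Traceback (most recent call last):
  File "h.py", line 19, in where
    print('t',s['t'],'reader',(q@e).round(1),(q@[-e[1],e[0]]).round(1),'tip z',(p[2]-178).round(1),'yawerr',er.round(2),'world',p.round(1),'rot',s['ee_rot'].round(4),'F',s['force'].round(1),'w',s['width'].round(4))
                                                                                                                                                                                                  ^^^^^^^^^^^^^^^^
AttributeError: 'float' object has no attribute 'round'
```

Call:
send_rows(
  motion=[
    {"offset": [-2.5,5,0],"turn": 0},
    {"offset": [-5,10,0],"turn": 0},
    {"offset": [-5,10,0],"turn": 0},
    {"offset": [-5,10,0],"turn": 0},
    {"offset": [-5,10,0],"turn": 0},
  ],
)

```text
t: 1.4
eef_pos: [0.4445, -0.1611, 0.4044]
ee_rot: [3.142, -0.001, -3.052]
force: [0.2, -0.2, -0.6]
width: 0.0477
```

```bash
sed -i "s/s\['width'\].round(4)/s['width']/" h.py
python3 -c "from h import *;where()"
```

```text
t 1.4 reader -161.5 2.1 tip z 226.4 yawerr 0.05 world [ 444.5 -161.1  404.4] rot [ 3.1416e+00 -7.0000e-04 -3.0516e+00] F [ 0.2 -0.2 -0.6] w 0.047679194861218896
```

Call:
send_rows(
  motion=[
    {"offset": [-2.15,2.85,0],"turn": 0},
    {"offset": [-2.15,2.85,4],"turn": 0},
    {"offset": [-2.15,2.85,8],"turn": 0},
    {"offset": [-2.15,2.85,12],"turn": 0},
    {"offset": [-2.15,2.85,14.1],"turn": 0},
    {"offset": [-2.15,2.85,14.1],"turn": 0},
    {"offset": [-2.15,2.85,14.1],"turn": 0},
  ],
)

```text
t: 2.1
eef_pos: [0.4636, -0.1318, 0.264]
ee_rot: [-3.141, -0.001, -3.054]
force: [0.9, 0.2, 0.5]
width: 0.0473
```

```bash
python3 - <<'E'
from h import *
import pickle
where(); D={n:grab_frame(n) for n in('scene','wrist','top')}
pickle.dump(D,open('d2.pkl','wb'))
a=cv2.resize(D['scene']['frame'][140:260,270:450],(780,520)); cv2.imwrite('pics/s2.png',a); save(D['wrist'],'w2.png')
E
```

```text
t 2.1 reader -139.8 29.6 tip z 86.0 yawerr -0.07 world [ 463.6 -131.8  264. ] rot [-3.1411e+00 -7.0000e-04 -3.0538e+00] F [0.9 0.2 0.5] w 0.047288460570112316
```

View pics/w2.png

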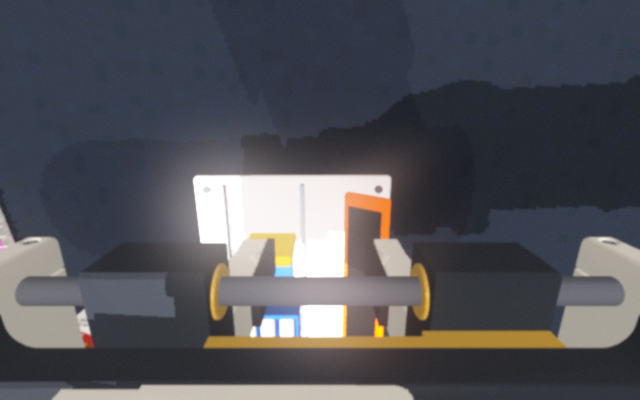

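View pics/s2.png

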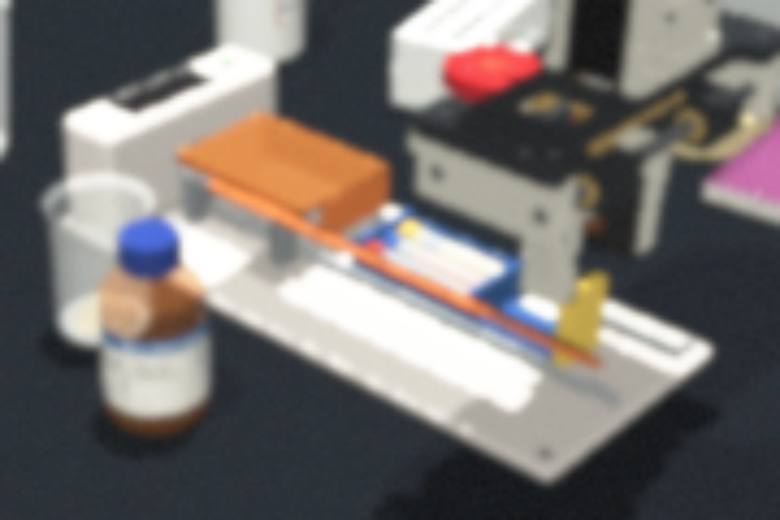

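Wrist view: tab at (272,248), plate end at (367,200), fingers at (250,290) and (390,290). Scene view: the hood is closed and nothing is touched. I'll check the fingertips against the tab and plate with depth in all views.

```bash
python3 - <<'E'
from h import *
import pickle
D=pickle.load(open('d2.pkl','rb')); X,Y,a=np.load('dock.npy'); e=np.array([np.cos(a),np.sin(a)]);n=np.array([-e[1],e[0]])
def rd(P): q=P[...,:2]*1000-[X,Y]; return np.stack([q@e,q@n,P[...,2]*1000],-1)
for k in D:
    d=D[k]; Q=rd(pts(d)); hsv=cv2.cvtColor(d['frame'],cv2.COLOR_BGR2HSV)
    box=(Q[...,0]>-135)&(Q[...,0]<-90)&(abs(Q[...,1])<30)&(Q[...,2]>20)&(Q[...,2]<58)
    m=box&(cv2.inRange(hsv,(18,90,80),(38,255,255))>0)
    if m.any(): print(k,'tab',m.sum(),np.percentile(Q[m],[2,50,98],axis=0).round(1).tolist())
    m=(Q[...,2]>82)&(Q[...,2]<125)&(abs(Q[...,0]+140)<40)&(Q[...,1]>-60)&(Q[...,1]<110)
    for s in(0,1):
        k2=m&((Q[...,1]>30)==bool(s))
        if k2.sum()>5: print(k,'finger',s,k2.sum(),np.percentile(Q[k2],[3,50,97],axis=0).round(1).tolist())
    m=(Q[...,2]>45)&(Q[...,2]<75)&(Q[...,1]>40)&(Q[...,1]<80)&(Q[...,0]<0)&(Q[...,0]>-180)
    if m.any(): print(k,'plate',m.sum(),np.percentile(Q[m],[2,50,98],axis=0).round(1).tolist())
E
```

```text
scene tab 124 [[-124.1, -22.0, 21.4], [-122.2, -5.9, 41.4], [-117.3, 10.3, 54.3]]
scene finger 0 157 [[-153.5, -10.7, 88.7], [-148.9, 3.4, 103.3], [-134.8, 5.7, 121.3]]
scene finger 1 174 [[-153.5, 53.7, 90.6], [-147.3, 67.9, 106.0], [-132.3, 71.4, 121.8]]
scene plate 223 [[-167.1, 48.4, 57.9], [-97.1, 68.1, 69.6], [-5.4, 70.9, 72.2]]
wrist tab 505 [[-121.3, -9.5, 20.5], [-120.5, 4.6, 42.0], [-114.7, 10.5, 52.8]]
wrist finger 0 1434 [[-151.0, -9.4, 89.5], [-150.1, 0.0, 107.9], [-135.4, 5.8, 123.9]]
wrist finger 1 1438 [[-150.9, 53.5, 89.4], [-150.1, 59.3, 107.8], [-135.4, 68.7, 124.1]]
wrist plate 3841 [[-164.8, 45.4, 54.1], [-139.2, 54.9, 62.3], [-68.0, 69.1, 70.3]]
top plate 206 [[-44.6, 47.2, 53.4], [-21.9, 60.0, 64.6], [-0.3, 72.0, 72.1]]
```

Fingers: y 53.5..71 and -10.7..5.8, front face x≈-130. Tab rear: x≈-121, y centre -5. I'll shift 3 mm left, widen to 52 mm for a surer plate contact, and press.

Call:
send_rows(
  motion=[
    {"offset": [0,0.3,0],"turn": 0},
    {"offset": [0,0.3,0],"turn": 0},
    {"offset": [0,0.3,1],"turn": 0},
    {"offset": [0,0.3,1.8],"turn": 0},
    {"offset": [0,0.3,2.6],"turn": 0},
    {"offset": [0,0.3,3.4],"turn": 0},
    {"offset": [0,0.3,4.0],"turn": 0},
    {"offset": [0,0.3,4.0],"turn": 0},
  ],
  hand=0.18,
)

```text
t: 3.05
eef_pos: [0.4635, -0.1276, 0.2229]
ee_rot: [-3.142, -0.001, -3.052]
force: [0.4, 1.8, 5.3]
width: 0.0515
```

Call:
send_rows(
  motion=[
    {"offset": [0,0,0.6],"turn": 0},
    {"offset": [0,0,1.2],"turn": 0},
    {"offset": [0,0,1.75],"turn": 0},
    {"offset": [0,0,1.75],"turn": 0},
    {"offset": [0,0,1.75],"turn": 0},
  ],
)

```text
t: 3.55
eef_pos: [0.4636, -0.1279, 0.2065]
ee_rot: [-3.141, 0.0, -3.052]
force: [-1.2, 0.2, 8.2]
width: 0.0517
```

```bash
cat >> h.py <<'E'
def rd(P):
    X,Y,a=np.load('dock.npy'); e=np.array([np.cos(a),np.sin(a)]);n=np.array([-e[1],e[0]]); q=P[...,:2]*1000-[X,Y]; return np.stack([q@e,q@n,P[...,2]*1000],-1)
def look(tag,x0,x1):
    where(); d=grab_frame('scene'); Q=rd(pts(d)); hsv=cv2.cvtColor(d['frame'],cv2.COLOR_BGR2HSV)
    cv2.imwrite('pics/%s.png'%tag,cv2.resize(d['frame'][140:260,270:450],(780,520)))
    m=(Q[...,0]>x0)&(Q[...,0]<x1)&(abs(Q[...,1])<30)&(Q[...,2]>20)&(Q[...,2]<58)&(cv2.inRange(hsv,(18,90,80),(38,255,255))>0)
    if m.any(): print('tab',m.sum(),np.percentile(Q[m],[2,50,98],axis=0).round(1).tolist())
    m=(Q[...,0]>50)&(Q[...,0]<140)&(Q[...,1]>-70)&(Q[...,1]<60)&(cv2.inRange(hsv,(4,100,60),(18,255,255))>0)
    p=Q[m]; print('cover',m.sum(),np.percentile(p,[2,50,98],axis=0).round(1).tolist())
    m=(Q[...,0]>-165)&(Q[...,0]<20)&(Q[...,1]>45)&(Q[...,1]<85)&(Q[...,2]>12)&(Q[...,2]<75)&(cv2.inRange(hsv,(4,100,60),(18,255,255))>0)
    p=Q[m]; print('plate',m.sum(),np.percentile(p,[2,50,98],axis=0).round(1).tolist() if m.any() else '')
E
python3 -c "from h import *;look('s3',-135,-90)"
```

```text
t 3.55 reader -139.5 33.5 tip z 28.5 yawerr 0.03 world [ 463.6 -127.9  206.5] rot [-3.1411e+00  4.0000e-04 -3.0521e+00] F [-1.2  0.2  8.2] w 0.05173081534991621
tab 26 [[-134.2, -6.3, 20.4], [-122.7, 5.9, 28.3], [-121.5, 10.2, 36.4]]
cover 890 [[51.7, -3.5, 34.2], [91.0, 17.8, 71.4], [137.8, 38.3, 103.0]]
plate 390 [[-163.5, 52.3, 20.4], [-75.2, 72.3, 25.5], [16.7, 76.8, 33.9]]
```

View pics/s3.png

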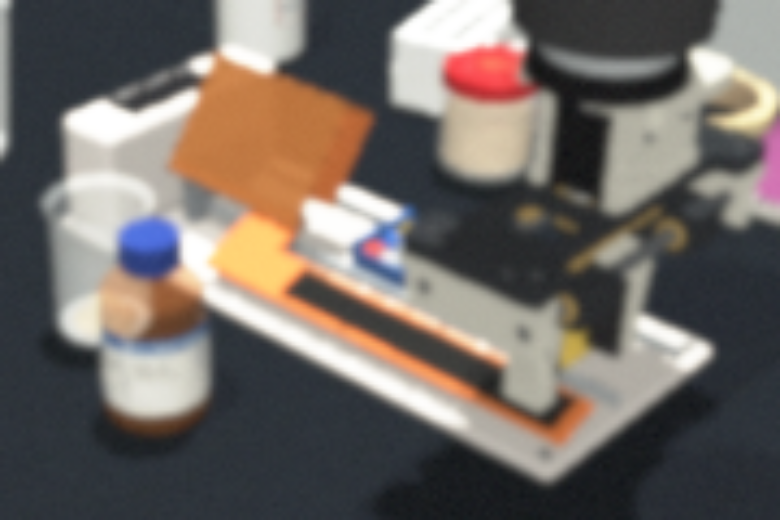

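The hood is open with the plate tilt giving about 1.05–1.08 rad, 8 N on the plate, and the carrier undisturbed. The right finger is behind the tab. I'll push along the lane (tool -x).

Call:
send_rows(
  motion=[
    {"offset": [-0.6,0,0],"turn": 0},
    {"offset": [-1.2,0,0],"turn": 0},
    {"offset": [-2.0,0,0],"turn": 0},
    {"offset": [-2.8,0,0],"turn": 0},
    {"offset": [-3.6,0,0],"turn": 0},
    {"offset": [-4.4,0,0],"turn": 0},
    {"offset": [-5.0,0,0],"turn": 0},
    {"offset": [-5.0,0,0],"turn": 0},
  ],
)

```text
t: 4.4
eef_pos: [0.5115, -0.1235, 0.2054]
ee_rot: [3.142, -0.005, -3.053]
force: [-5.7, 1.9, 6.8]
width: 0.0521
```

```bash
python3 -c "from h import *;look('s4',-95,-60)"
```

```text
t 4.4 reader -91.4 33.6 tip z 27.4 yawerr -0.02 world [ 511.5 -123.5  205.4] rot [ 3.1415 -0.0055 -3.0529] F [-5.7  1.9  6.8] w 0.052098522606086335
tab 40 [[-89.0, 0.7, 20.6], [-82.0, 7.8, 29.4], [-75.9, 11.4, 43.8]]
cover 883 [[51.8, -1.5, 34.6], [91.1, 18.3, 71.4], [137.5, 38.3, 103.8]]
plate 394 [[-163.6, 51.1, 18.8], [-82.9, 71.8, 24.3], [18.3, 76.6, 32.6]]
```

Call:
send_rows(
  motion=[
    {"offset": [-0.8,0,-0.05],"turn": 0},
    {"offset": [-1.6,0,-0.05],"turn": 0},
    {"offset": [-2.6,0,-0.05],"turn": 0},
    {"offset": [-3.6,0,-0.05],"turn": 0},
    {"offset": [-4.6,0,-0.05],"turn": 0},
    {"offset": [-5.4,0,-0.05],"turn": 0},
    {"offset": [-6.2,0,-0.05],"turn": 0},
    {"offset": [-6.4,0,-0.05],"turn": 0},
  ],
)

```text
t: 5.25
eef_pos: [0.5751, -0.1178, 0.2058]
ee_rot: [3.141, -0.006, -3.053]
force: [-9.3, 1.1, 9.5]
width: 0.0518
```

```bash
python3 -c "from h import *;look('s5',-35,10)"
```

```text
t 5.25 reader -27.5 33.6 tip z 27.8 yawerr -0.02 world [ 575.1 -117.8  205.8] rot [ 3.1414 -0.0063 -3.0529] F [-9.3  1.1  9.5] w 0.05176006612584875
tab 54 [[-31.1, 2.5, 21.0], [-19.2, 8.0, 34.8], [-13.7, 10.5, 52.1]]
cover 542 [[54.2, -3.0, 34.7], [108.1, 11.2, 83.5], [138.7, 39.1, 104.2]]
plate 420 [[-162.9, 50.6, 19.5], [-92.5, 71.6, 24.9], [17.9, 76.6, 33.1]]
```

View pics/s5.png

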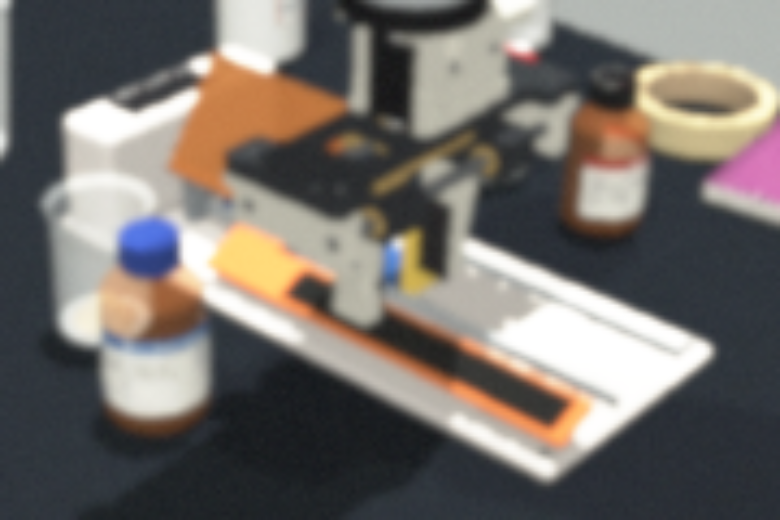

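The carrier is going in under the open hood, with the tab rear at x≈-18 and about 16 mm to go. I'll finish slowly and watch Fx.

Call:
send_rows(
  motion=[
    {"offset": [-0.4,0,0],"turn": 0},
    {"offset": [-0.8,0,0],"turn": 0},
    {"offset": [-1.1,0,0],"turn": 0},
    {"offset": [-1.3,0,0],"turn": 0},
    {"offset": [-1.35,0,0],"turn": 0},
    {"offset": [-1.35,0,0],"turn": 0},
  ],
)

```text
t: 5.9
eef_pos: [0.5879, -0.1167, 0.2058]
ee_rot: [3.141, -0.007, -3.053]
force: [-7.4, 1.6, 7.6]
width: 0.0521
```

Call:
send_rows(
  motion=[
    {"offset": [-0.1,0,0],"turn": 0},
    {"offset": [-0.15,0,0],"turn": 0},
    {"offset": [-0.15,0,0],"turn": 0},
  ],
)

```text
t: 6.2
eef_pos: [0.5892, -0.1166, 0.2058]
ee_rot: [3.141, -0.007, -3.053]
force: [-8.4, 1.4, 7.9]
width: 0.0516
```

```bash
python3 -c "from h import *;look('s6',-25,15)"
```

```text
t 6.2 reader -13.4 33.6 tip z 27.8 yawerr -0.03 world [ 589.2 -116.6  205.8] rot [ 3.1413 -0.0069 -3.0532] F [-8.4  1.4  7.9] w 0.051634672647178456
tab 52 [[-17.9, 0.7, 20.3], [-5.1, 7.5, 34.9], [-0.0, 11.2, 51.3]]
cover 405 [[57.1, -3.0, 33.9], [113.5, 9.0, 86.1], [139.3, 45.5, 104.5]]
plate 407 [[-163.4, 50.8, 19.3], [-94.1, 71.7, 24.6], [17.6, 76.5, 33.1]]
```

Call:
send_rows(
  motion=[
    {"offset": [-0.1,0,0],"turn": 0},
    {"offset": [-0.1,0,0],"turn": 0},
    {"offset": [-0.1,0,0],"turn": 0},
  ],
)

```text
t: 6.55
eef_pos: [0.5903, -0.1165, 0.2058]
ee_rot: [3.141, -0.007, -3.053]
force: [-8.1, 1.3, 7.2]
width: 0.0514
```

Call:
send_rows(
  motion=[
    {"offset": [-0.1,0,0],"turn": 0},
    {"offset": [-0.1,0,0],"turn": 0},
    {"offset": [-0.1,0,0],"turn": 0},
  ],
)

```text
t: 6.85
eef_pos: [0.5908, -0.1165, 0.2058]
ee_rot: [3.141, -0.008, -3.054]
force: [-10.7, 2.5, 10.4]
width: 0.0522
```

Call:
send_rows(
  motion=[
    {"offset": [-0.15,0,0],"turn": 0},
    {"offset": [-0.15,0,0],"turn": 0},
    {"offset": [-0.15,0,0],"turn": 0},
  ],
)

```text
t: 7.15
eef_pos: [0.5913, -0.1165, 0.2056]
ee_rot: [3.141, -0.01, -3.054]
force: [-14.4, 2.6, 13.1]
width: 0.052
```

```bash
python3 -c "from h import *;look('s7',-25,15)"
```

```text
t 7.15 reader -11.4 33.5 tip z 27.6 yawerr -0.09 world [ 591.3 -116.5  205.6] rot [ 3.1411 -0.0105 -3.0541] F [-14.4   2.6  13.1] w 0.05197243835082064
tab 56 [[-14.1, 1.5, 20.9], [-3.9, 7.6, 35.7], [2.4, 10.9, 52.8]]
cover 390 [[56.8, -2.7, 32.4], [113.3, 9.1, 86.7], [138.7, 46.5, 104.6]]
plate 401 [[-163.6, 50.5, 18.7], [-90.3, 71.5, 24.3], [17.4, 76.2, 32.9]]
```

The finger is firmly against the back stop (Fx rises without travel), which puts the carrier at about x=100. I'll back off while still holding the hood, then raise to let it close gently.

Call:
send_rows(
  motion=[
    {"offset": [0.4,0,0],"turn": 0},
    {"offset": [1.0,0,0],"turn": 0},
    {"offset": [1.6,0,0],"turn": 0},
    {"offset": [1.6,0,0],"turn": 0},
    {"offset": [1.6,0,-0.6],"turn": 0},
    {"offset": [1.6,0,-1.2],"turn": 0},
    {"offset": [1.6,0,-1.9],"turn": 0},
    {"offset": [1.6,0,-2.6],"turn": 0},
  ],
)

```text
t: 8.0
eef_pos: [0.5795, -0.1177, 0.2332]
ee_rot: [-3.141, 0.0, -3.052]
force: [0.5, -2.8, 2.0]
width: 0.0516
```

Call:
send_rows(
  motion=[
    {"offset": [0,0,-0.8],"turn": 0},
    {"offset": [0,0,-1.6],"turn": 0},
    {"offset": [0,0,-2.6],"turn": 0},
    {"offset": [0,0,-5],"turn": 0},
    {"offset": [0,0,-9],"turn": 0},
    {"offset": [0,0,-13],"turn": 0},
    {"offset": [0,0,-16],"turn": 0},
    {"offset": [0,0,-16],"turn": 0},
  ],
)

```text
t: 8.8
eef_pos: [0.5799, -0.1173, 0.3979]
ee_rot: [-3.141, 0.007, -3.052]
force: [0.2, -0.2, -0.9]
width: 0.0518
```

Call:
send_rows(
  motion=[
    {"offset": [4,0,0],"turn": 0},
    {"offset": [8,0,0],"turn": 0},
    {"offset": [10,0,0],"turn": 0},
    {"offset": [10,0,0],"turn": 0},
    {"offset": [10,0,0],"turn": 0},
  ],
)

```text
t: 9.3
eef_pos: [0.4794, -0.1262, 0.3928]
ee_rot: [3.141, 0.0, -3.052]
force: [0.0, 0.6, 0.5]
width: 0.052
```

```bash
python3 - <<'E'
from h import *
import pickle
look('s8',-25,15)
d=grab_frame('top'); Q=rd(pts(d)); c=d['frame'][100:280,280:480]
cv2.imwrite('pics/t8.png',np.hstack([cv2.resize(c,(400,360)),cv2.resize(cv2.imread('pics/s8.png'),(400,360))]))
hsv=cv2.cvtColor(d['frame'],cv2.COLOR_BGR2HSV)
m=(Q[...,0]>-30)&(Q[...,0]<40)&(abs(Q[...,1])<30)&(Q[...,2]>40)&(cv2.inRange(hsv,(18,90,80),(38,255,255))>0)
print('top tab',m.sum(),np.percentile(Q[m],[2,50,98],axis=0).round(1).tolist() if m.any() else '')
o=rd(pts(pickle.load(open('d.pkl','rb'))['top']))
for name,x0,x1,y0,y1,h in(('blue',290,318,175,200,105),('amber',440,460,190,205,95),('red',425,460,145,175,72)):
    for A in(o,Q):
        k=A[y0:y1,x0:x1].reshape(-1,3); k=k[abs(k[:,2]-h)<11]; print(name,len(k),np.median(k,0) if len(k) else '')
E
```

```text
t 9.3 reader -123.6 33.8 tip z 214.8 yawerr 0.01 world [ 479.4 -126.2  392.8] rot [ 3.1413e+00  3.0000e-04 -3.0524e+00] F [0.  0.6 0.5] w 0.051961424425708794
tab 124 [[-5.5, -24.8, 22.0], [-3.9, -6.2, 42.4], [2.3, 10.9, 54.4]]
cover 565 [[51.9, -43.6, 27.8], [93.1, -0.3, 50.1], [138.8, 31.9, 52.1]]
plate 110 [[-153.7, 58.1, 66.4], [-40.6, 68.6, 69.9], [16.3, 71.2, 72.0]]
top tab 0 
blue 167 [ 17.23614411 173.16973733 104.65069557]
blue 161 [ 17.36130152 173.25592261 105.08265534]
amber 137 [ -35.1860413  -149.17847114   93.77858435]
amber 3 [ -31.91876613 -164.27448471   92.92044991]
red 562 [  56.83175466 -156.63279264   70.06270024]
red 562 [  57.20802738 -156.54928445   69.87268704]
```

View pics/t8.png

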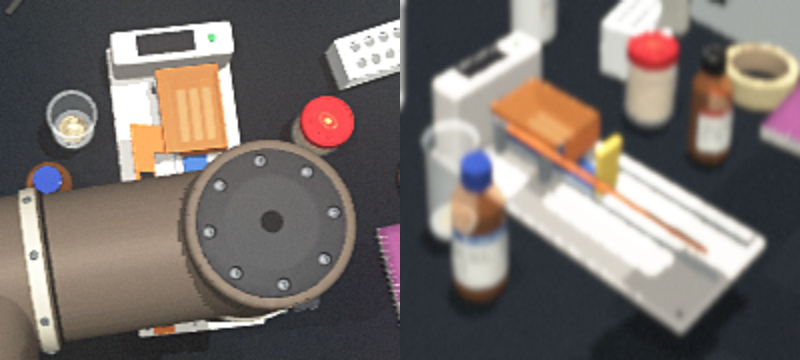

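The hood is closed, with the plate back at its starting height. The tab rear is at x≈-3.9, which puts the carrier at about 98 mm. The tubes show through the amber cover and the bystanders are in place. Amber is hidden by the arm in the top view, but the scene view shows it upright and unmoved. Handing in.

```bash
python3 -c "from h import *;print(job_done());where()"
```

```text
the job is handed in; nothing more can be done
None
the job is handed in; nothing more can be done
```

I loaded the tube reader and handed the job in at about 9.4 s of the 38 s limit; no verdict was reported.

**What I did:** One fingertip held the plate down, which opened the hood to about 1.05 rad. The other pushed the blue carrier by its yellow tab until the push force rose against the back stop. I then backed off with the hood still held, raised slowly so it closed, and moved clear.

**Last checks:**
- **Hood:** Closed. The plate is back at its starting height (72 mm) and the cover is flat at about 51 mm.
- **Carrier:** The tab's rear face is at x≈-3.9 mm in the reader frame, which puts the carrier's origin at about 98 mm. The finger's position at the stop gave about 100 mm; both are within the 94–100 mm home range.
- **Robot:** The force reads about zero, and the fingertips are about 215 mm above the bench.
- **Bystanders:** The blue-cap bottle and red-lid jar moved less than 1 mm. I checked the beaker only by eye; it looks unmoved.
- **Failed check:** The arm hid the amber bottle and the tab from the top camera at the end. I judged the amber bottle by eye in the scene view, where it stands upright and in place. The tab position comes from the scene camera alone.

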